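# Level the bread scale and hold the spirit level down on it

## Robot

A 6-joint arm with a two-finger parallel gripper is mounted at the origin on the work surface. World frame = base frame: x ahead of the robot, y to its left, z up, the work surface at z = 0. Lengths are in m, angles in rad, forces in N, time in s.
With the tool pointing down it reaches from about 0.275 to 0.725 m from the base axis. Payload 5.6 kg.
Tool frame: the origin (TCP) lies on the centre line of the jaws, within the pads' length; the fingertips stand 25 mm ahead of it and the grasp point (between the pads) lies 6 mm ahead of it (r.nose_length is the distance from the TCP to the fingertips, in m); z points along the fingers, y is the line along which they close (so a half turn about z gives the same grasp; the last joint's range is limited). The gripper opens to 85 mm and grips with 20 to 120 N. Pads are 22 mm wide; open, the fingers measure 114 mm over their backs; the gripper's body (76 mm by 85 mm) begins 54 mm behind the grasp point. The pads swing forward as they close: fully open they stand 13 mm farther back than shut.
Start: joints at [-1.037, 0.255, 0.108, 0, -1.424, -0.285], TCP at [0.135, -0.533, 0.256] pointing down, gripper open.
Joint ranges: [-2.95, 2.95], [-1.21, 1.97], [-1.09, 1.5], [-2.87, 1.71], [-2.94, -0.07], [-3.05, 3.05]. Speed limits (rad/s): [2.57, 2.57, 3.14, 3.14, 3.14, 3.14].

## Interface

Orientations are given as a unit quaternion [w, x, y, z].
In Python, from workcell import get_obs, imaging, ticket, r gives the robot as it stands.
- The arm moves only by the shell command python3 -m creep 'ROWS' [FORCE]. ROWS is JSON, a list that holds one entry, the list of rows, each a list of 7 numbers: the shift along the tool's x, y, z in m, then the turn, a rotation vector about the tool's x, y, z in degrees, then the closure in counts, from 0 (fully open) to 255 (shut). A call has exactly 10 rows; each row is the pose to reach, as a shift and turn from the pose commanded when the call began, along the tool's axes at that moment; what a row does not reach only later rows make up. A row lasts 1/12 s, in which the tool goes at most 41.7 mm and 7.16 degrees, less where a joint would pass 70% of its speed; a pose out of reach is approached as far as the arm can. A call with a gripper value outside its range is refused whole. The fingers move at their own pace and stop on an object; FORCE is the grip in N (left out, the last holds). Time passes only in rows, so rows that repeat a pose let the fingers close, or fill a call up. It gives the time, the measured TCP pose, the force, the opening and the grip force at its end, in the units of the state.
- get_obs(): the state, without advancing time (a new reading comes with each control period).
- imaging.snapshot(name): name is "side" or "top" or "wrist"; returns a dict with "color" (400x640x3 uint8, blue, green, red), "intrinsics" (3x3 intrinsics, pixels), "rvec" (rotation vector, rad) and "tvec" (3), from world to camera coordinates, as OpenCV has them. Camera axes: x right, y down, z forward; pixel columns grow to the right and rows downward; lengths in m; the calibration is good to about 2 mm. The wrist camera is an equidistant fisheye: a pixel r from the principal point sees the ray r / f radians off the axis. A picture is of the moment at which its call begins. There is no depth.
- ticket.sign_off(): hands the job in; it is judged then, once.
The state is a dict: "time_s": time; "joint_positions": joint angles; "qvel": joint speeds; "tau": joint torques, N m; "eef_pos": TCP position; "tcp_rot": TCP orientation; "force": force on the tool from outside, world axes, zero at the start; "wrist_torque": the same for the moment, N m; "grip_width": finger opening in m; "grip_force": force on a finger pad.
Only numpy, scipy, OpenCV 4.12 (cv2) and the standard library are available. Lean on these libraries where they do the work, as an engineer would, in place of code of your own. Each camera call takes 0.05 s, during which the arm holds its last target. There are 200 camera calls.

## Task

The bench scale on the desk has to be level before the bread is weighed: lay the spirit level on the middle of its pan, running from the fixed-feet side to the levelling-foot side, and turn the knob of the levelling foot until the bubble stands between the two lines. Then press the level down in its middle with a steady push of about one kilo (10 N), bubble still between the lines, and finish while still holding it pressed like that, so that a colleague can tighten the lock nut. Leave the other things on the desk where they are.

Things in the scene. Friction and masses are not known exactly. Their poses are not given: they have to be found in the camera images.
- level: Spirit level: loose upright aluminium bar 200 (x, long axis) x 24 (y) x 45 mm (z), 0.35 kg, black end caps; starts on the desk to the robot's left, roughly fore and aft. Origin: centre of its underside. Same either way round. Flat, even base.
- vial (a point): Top centre of the level, 45 mm above its underside; axes as the level. Here a clear block, 68 mm long, flush with the top and strong enough to press on, holds a yellow-green tube along x with a pale bubble 16 mm long and two black rings 10.5 mm either side of the middle.
- bubble (a joint): Bubble's middle along the tube, m from the level's middle, + towards the level's +x end; between the lines is within 0.0025 of 0, the tube ends stop it at 0.013. It goes to the higher end, 1.2 mm per milliradian of tilt, and settles in about a second when the level is still.
- platform: The bench scale without its feet: housing, pan, front display panel and foot lug, one body, tilting slightly as the foot is turned (pan under 3 mm off its height). Origin: on the desk midway between its two fixed feet, 110 mm to +y of the pan's middle. At yaw 0, x points away from the robot and y to its left. It cannot be shoved along the desk.
- pan_mid (a point): Centre of the top of the flat stainless pan, 70 mm above the desk; axes as platform. The pan measures 200 mm along x and 260 mm along y. The display panel in front (-x) is lower than the pan. The fixed feet are under the +y side, the levelling foot stands at the -y side.
- foot_knob (a point): Middle of the round black knurled knob, 40 mm across, 88 to 115 mm above the desk, on the levelling foot's upright stud, 165 mm to -y of the pan's middle. Clockwise from above raises this side of the scale, 4 mm a turn (tilt 2.3 milliradian per rad); the knob keeps its height. Stiff (0.1 N m), stays where left; 2 to 4 rad off level at the start, over a turn to spare each way.
- loaf: Round loaf, 170 mm across, 75 mm high, beyond the scale and level; not part of the job. Origin: centre of its underside.
- carton: Small cardboard carton 120 x 85 x 65 mm, to the far right of the scale; not part of the job. Origin: centre of its underside.
- tape_roll: Roll of clear packing tape lying flat, 100 mm across, 48 mm high, near right; not part of the job. Origin: centre of its underside.
- stapler: Black desk stapler 140 x 34 x 50 mm, near left; not part of the job. Origin: centre of its underside.
Things that resemble listed ones, but are neither listed nor needed, are in the scene too. There is more than one size of the level; the one meant has the size given above.

How it is judged:
By the outcome, as a careful person would: the job done as asked, in the order asked, and still so for the second after the job is handed in, while the arm keeps its last pose, push and grip.
It also fails if it takes over 72 s, if anything falls off the work surface, if the arm or the gripper's body presses on something with over 40 N, if the wrist force passes 120 N, or if a joint passes its speed limit or range.

## Working session

There is one attempt and no reset: what is moved stays moved. The work goes in short steps, Python scripts to look and compute and a shell command to move; the robot and the scene stay as the last step left them, time stands still between calls to the robot, and variables do not carry over. Pictures are saved under pics/ and viewed, at most 10 in all, crops included, and the job is handed in when it is done.

```bash
ls; mkdir -p pics; cat > h.py <<'E'
import numpy as np, cv2
from workcell import get_obs, imaging, ticket, r
def snap(n,f=None):
    s=imaging.snapshot(n)
    if f: cv2.imwrite('pics/'+f,s['color'])
    np.savez('/tmp/%s.npz'%n,**{k:np.array(v) for k,v in s.items()})
    return s
def ray(s,uv,fish=False):
    K=np.array(s['intrinsics']);R=cv2.Rodrigues(np.array(s['rvec'],float))[0];t=np.array(s['tvec'],float).ravel()
    uv=np.array(uv,float)
    x=(uv[0]-K[0,2])/K[0,0];y=(uv[1]-K[1,2])/K[1,1]
    if fish:
        th=np.hypot(x,y);k=np.sin(th)/max(th,1e-9);d=np.array([x*k,y*k,np.cos(th)])
    else: d=np.array([x,y,1.])
    return -R.T@t,R.T@d
def onz(s,uv,z,fish=False):
    c,d=ray(s,uv,fish); return c+d*(z-c[2])/d[2]
E
python3 - <<'E'
from h import *
for n in ['top','side']:
    s=snap(n,n+'1.png'); c,d=ray(s,(320,200)); print(n,c,d)
o=get_obs(); print({k:np.round(v,3) for k,v in o.items()}, r.nose_length)
E
```

```text
pics
top [0.41563798 0.02134974 1.47010136] [ 0.10997217 -0.02477531 -0.99380439]
side [ 0.45826334 -1.3201311   1.31462805] [ 0.0663165   0.75077555 -0.65754593]
{'time_s': np.float64(0.1), 'joint_positions': array([-1.037,  0.256,  0.107, -0.   , -1.424, -0.285]), 'qvel': array([ 0.001, -0.001,  0.004,  0.002, -0.001, -0.   ]), 'tau': array([-2.0000e-03, -3.8760e+01,  2.3847e+01,  5.3780e+00, -4.0000e-03,
        0.0000e+00]), 'eef_pos': array([ 0.135, -0.533,  0.255]), 'tcp_rot': array([-0.   , -0.124,  0.992,  0.001]), 'force': array([-0.186,  0.511,  0.145]), 'wrist_torque': array([-0.019,  0.012,  0.016]), 'grip_force': np.float64(0.0), 'grip_width': np.float64(0.085)} 0.025
```

View pics/top1.png

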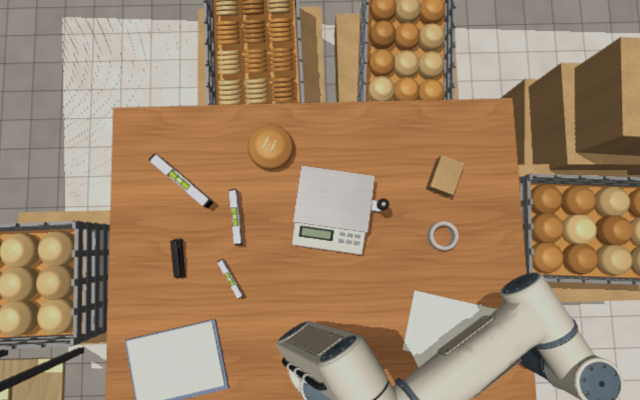

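View pics/side1.png

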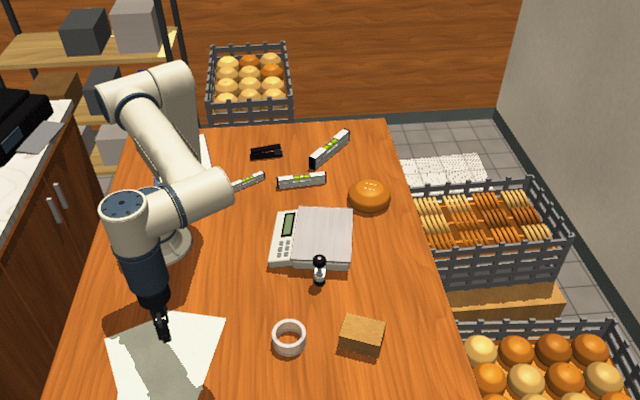

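Top view: there are three levels, at about (181,181) long, (236,217) medium and (231,279) short. The scale is at (335,210), with its knob at (383,205). Next I measure them and crop.

```bash
python3 - <<'E'
from h import *
s=dict(np.load('/tmp/top.npz'));im=s['color']
for n,a,b in [('long',(151,156),(211,207)),('med',(233,190),(239,245)),('short',(221,262),(240,298))]:
    A,B=onz(s,a,.045),onz(s,b,.045);print(n,np.linalg.norm(A-B),(A+B)/2)
print('knob',onz(s,(383,204.5),.115))
hsv=cv2.cvtColor(im,cv2.COLOR_BGR2HSV)
# level: non-wood (low saturation or green) region
x0,y0,x1,y1=220,180,250,253
sub=hsv[y0:y1,x0:x1]; m=((sub[...,1]<90)|((sub[...,0]>25)&(sub[...,0]<60))|(sub[...,2]<60)).astype(np.uint8)
c=max(cv2.findContours(m,0,2)[0],key=cv2.contourArea)
print('rect',cv2.minAreaRect(c+np.array([x0,y0])))
g=((hsv[...,0]>25)&(hsv[...,0]<60)&(hsv[...,1]>120)&(hsv[...,2]>100)).astype(np.uint8);g[:180]=0;g[253:]=0;g[:,:220]=0;g[:,250:]=0
p=np.argwhere(g)[:,::-1].mean(0);print('green',p,onz(s,p,.045))
A=cv2.resize(im[145:305,140:255],None,fx=3.4,fy=3.4,interpolation=cv2.INTER_CUBIC)
B=cv2.resize(im[155:265,285:400],None,fx=3.4,fy=3.4,interpolation=cv2.INTER_CUBIC)
B=cv2.copyMakeBorder(B,0,A.shape[0]-B.shape[0],0,0,0)
cv2.imwrite('pics/crop1.png',np.hstack([A,B]))
E
```

```text
long 0.2851522016122027 [0.65212741 0.47792547 0.045     ]
med 0.19542591609704194 [0.51937704 0.28305041 0.045     ]
short 0.14063352481454747 [0.3026321  0.30333609 0.045     ]
knob [ 0.54514985 -0.22379884  0.115     ]
rect ((235.20225524902344, 216.6236114501953), (55.605533599853516, 9.480910301208496), 84.5596694946289)
green [234.85416667 216.47916667] [0.5223942  0.28698839 0.045     ]
```

View pics/crop1.png

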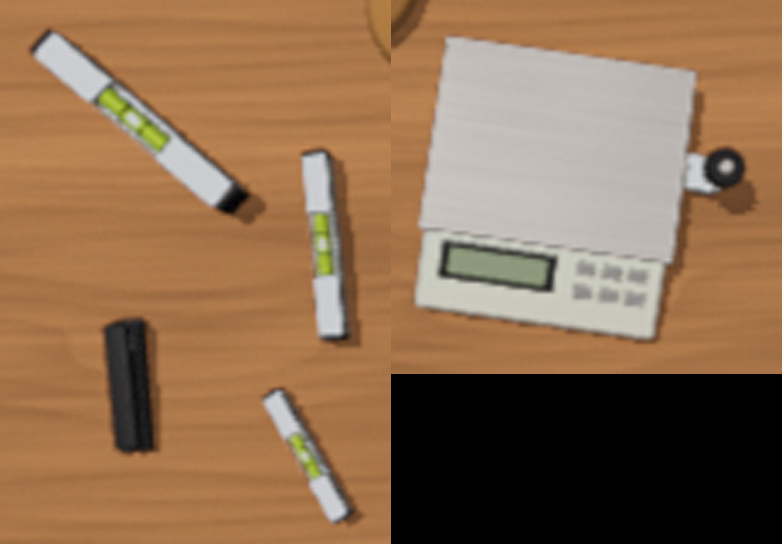

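The medium level measures about 195 mm, against 285 mm for the long one and 141 mm for the short one. That makes the medium one, at (236,217), the level meant. It lies fore and aft, as described. The crop also gives me the pan corners and the knob.

```bash
cat >> h.py <<'E'
from scipy.spatial.transform import Rotation as Ro
def go(x,y,z,yaw=None):
    """shift in current tool axes to world x,y,z; turn about tool z (deg) to bring tool x to yaw (deg)"""
    o=get_obs();q=o['tcp_rot'];R=Ro.from_quat([q[1],q[2],q[3],q[0]]).as_matrix()
    cy=np.degrees(np.arctan2(R[1,0],R[0,0]))
    print('pos',np.round(o['eef_pos'],4),'yaw %.2f'%cy,'tilt',np.round(R[:,2],4),'j',np.round(o['joint_positions'],2),'F',np.round(o['force'],2),'t',o['time_s'],'w',round(float(o['grip_width']),4))
    d=R.T@(np.array([x,y,z])-o['eef_pos']);print('  shift',np.round(d,4),'' if yaw is None else 'rz %.2f'%(-(yaw-cy)))
E
python3 - <<'E'
from h import *
s=dict(np.load('/tmp/top.npz'));s2=dict(np.load('/tmp/side.npz'))
f=lambda p:np.array([285+(p[0]-391)/3.4,155+p[1]/3.4])-.35
P=[onz(s,f(p),.07) for p in [(445,38),(696,71),(670,263),(420,228)]]
print(np.round(P,4),'mid',np.mean(P,0))
dy=(P[0]-P[1]+P[3]-P[2]);dx=P[0]-P[3]+P[1]-P[2]
print('yaw from y',np.degrees(np.arctan2(-dy[0],dy[1])),'from x',np.degrees(np.arctan2(dx[1],dx[0])),[np.linalg.norm(P[0]-P[1]),np.linalg.norm(P[0]-P[3])])
k=onz(s,f((724,167)),.115);print('knob',k,'dist',k-np.mean(P,0),np.linalg.norm((k-np.mean(P,0))[:2]))
print('side knob',onz(s2,(320,258),.115))
A,B=onz(s,(232.3,190.5),.045),onz(s,(238,244.5),.045);print('level yaw',np.degrees(np.arctan2((A-B)[1],(A-B)[0])),(A+B)/2)
go(.46,.0,.22,-174.5)
E
```

```text
[[ 0.6927  0.0514  0.07  ]
 [ 0.652  -0.2061  0.07  ]
 [ 0.4556 -0.1716  0.07  ]
 [ 0.4974  0.0811  0.07  ]] mid [ 0.57443754 -0.06128142  0.07      ]
yaw from y -9.192180600892392 from x -9.300563226136443 [np.float64(0.2606964825450998), np.float64(0.19757831785644078)]
knob [ 0.54765704 -0.22253009  0.115     ] dist [-0.0267805  -0.16124867  0.045     ] 0.16345742368278512
side knob [ 0.55348693 -0.22675665  0.115     ]
level yaw 5.694832522193956 [0.51942675 0.28603296 0.045     ]
pos [ 0.1354 -0.5327  0.2555] yaw -165.75 tilt [-6.0e-04  1.7e-03 -1.0e+00] j [-1.04  0.26  0.11 -0.   -1.42 -0.28] F [-0.19  0.51  0.15] t 0.1 w 0.0853
  shift [-0.4458  0.4363  0.0362] rz 8.75
```

```bash
python3 -m creep '[[[-0.03,0.03,0,0,0,1,0],[-0.06,0.06,0,0,0,2,0],[-0.09,0.09,0.01,0,0,3,0],[-0.12,0.12,0.01,0,0,4,0],[-0.15,0.15,0.02,0,0,5,0],[-0.18,0.18,0.02,0,0,6,0],[-0.21,0.21,0.03,0,0,7,0],[-0.24,0.24,0.03,0,0,8,0],[-0.27,0.27,0.036,0,0,8.75,0],[-0.29,0.29,0.036,0,0,8.75,0]]]' 60; python3 -c "
from h import *
go(.5194,.286,.16,-174.3)"
```

```text
time_s: 0.93
eef_pos: [0.3451, -0.1783, 0.2196]
tcp_rot: [-0.0, -0.048, 0.999, 0.0]
force: [0.3, -0.6, -0.0]
grip_width: 0.0854
grip_force: 0.0
pos [ 0.3451 -0.1783  0.2196] yaw -174.52 tilt [-7.e-04  7.e-04 -1.e+00] j [-0.07 -0.05 -0.34 -0.   -1.29 -1.41] F [ 0.27 -0.59 -0.05] t 0.9333 w 0.0854
  shift [-0.2178  0.4455  0.0598] rz -0.22
```

```bash
python3 -m creep '[[[-0.02,0.04,0,0,0,0,0],[-0.038,0.076,0,0,0,0,0],[-0.056,0.112,0.01,0,0,0,0],[-0.074,0.148,0.02,0,0,0,0],[-0.092,0.184,0.02,0,0,0,0],[-0.11,0.22,0.03,0,0,0,0],[-0.128,0.256,0.03,0,0,0,0],[-0.146,0.292,0.03,0,0,0,0],[-0.164,0.328,0.03,0,0,0,0],[-0.18,0.365,0.03,0,0,0,0]]]'; python3 -m creep '[[[-0.018,0.04,0.01,0,0,0,0],[-0.038,0.08,0.03,0,0,0,0],[-0.038,0.08,0.03,0,0,0,0],[-0.038,0.08,0.03,0,0,0,0],[-0.038,0.08,0.03,0,0,0,0],[-0.038,0.08,0.03,0,0,0,0],[-0.038,0.08,0.03,0,0,0,0],[-0.038,0.08,0.03,0,0,0,0],[-0.038,0.08,0.03,0,0,0,0],[-0.038,0.08,0.03,0,0,0,0]]]';python3 -c "
from h import *
snap('wrist','w1.png')
go(.5194,.286,.036,-174.3)"
```

```text
time_s: 1.77
eef_pos: [0.4894, 0.2019, 0.1898]
tcp_rot: [-0.0, -0.048, 0.999, -0.0]
force: [2.1, -0.9, 0.1]
grip_width: 0.0852
grip_force: 0.0
time_s: 2.6
eef_pos: [0.5195, 0.2828, 0.1609]
tcp_rot: [0.0, -0.048, 0.999, 0.0]
force: [0.1, 0.2, -0.4]
grip_width: 0.0853
grip_force: 0.0
pos [0.5194 0.2829 0.1607] yaw -174.52 tilt [ 5.e-04  5.e-04 -1.e+00] j [ 0.76  0.38  0.04 -0.   -1.23 -2.24] F [-0.24 -0.31  0.33] t 2.65 w 0.0851
  shift [-0.0002  0.003   0.1247] rz -0.22
```

View pics/w1.png

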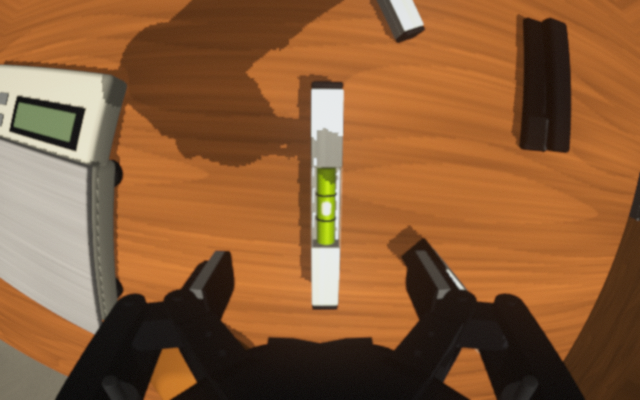

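The wrist view shows the level upright between the open jaws. Its ends are at (327,83) and (325,308), with the vial's middle at (327,207).

```bash
python3 -c "
from h import *
s=dict(np.load('/tmp/wrist.npz'))
a,b,c=[onz(s,p,.045,True) for p in [(327.5,84),(325.5,306.5),(326.5,206.5)]]
print(a,b,(a+b)/2,c,np.linalg.norm(a-b),np.degrees(np.arctan2((b-a)[1],(b-a)[0])))
go((a+b)[0]/2,(a+b)[1]/2,.034,None)"
```

```text
[0.42726654 0.28020887 0.045     ] [0.61925886 0.29822598 0.045     ] [0.5232627  0.28921743 0.045     ] [0.52195952 0.28892981 0.045     ] 0.19283585161849204 5.361101100545242
pos [0.5194 0.2829 0.1607] yaw -174.52 tilt [ 5.e-04  5.e-04 -1.e+00] j [ 0.76  0.38  0.04 -0.   -1.23 -2.24] F [-0.24 -0.31  0.33] t 2.65 w 0.0851
  shift [-0.0044  0.0058  0.1268]
```

```bash
python3 -m creep '[[[-0.002,0.0045,0.025,0,0,0,0],[-0.002,0.0045,0.05,0,0,0,0],[-0.002,0.0045,0.075,0,0,0,0],[-0.002,0.0045,0.095,0,0,0,0],[-0.002,0.0045,0.11,0,0,0,0],[-0.002,0.0045,0.12,0,0,0,0],[-0.002,0.0045,0.125,0,0,0,0],[-0.002,0.0045,0.125,0,0,0,0],[-0.002,0.0045,0.125,0,0,0,90],[-0.002,0.0045,0.125,0,0,0,170]]]' 40; python3 -m creep '[[[0,0,0,0,0,0,255],[0,0,0,0,0,0,255],[0,0,0,0,0,0,255],[0,0,0,0,0,0,255],[0,0,0,0,0,0,255],[0,0,0,0,0,0,255],[0,0,-0.01,0,0,0,255],[0,0,-0.03,0,0,0,255],[0,0,-0.06,0,0,0,255],[0,0,-0.09,0,0,0,255]]]';python3 -c "
from h import *
go(.5744,-.0613,.16,-99.25)"
```

```text
time_s: 3.48
eef_pos: [0.5217, 0.2885, 0.0365]
tcp_rot: [0.001, -0.048, 0.999, 0.001]
force: [0.4, -0.4, 0.3]
grip_width: 0.0638
grip_force: 0.0
time_s: 4.32
eef_pos: [0.5197, 0.2871, 0.125]
tcp_rot: [-0.002, -0.048, 0.999, -0.001]
force: [0.4, 0.7, -3.4]
grip_width: 0.0231
grip_force: 39.9
pos [0.5197 0.2871 0.125 ] yaw -174.51 tilt [-0.0037 -0.0026 -1.    ] j [ 0.77  0.41 -0.01 -0.   -1.16 -2.24] F [ 0.38  0.74 -3.37] t 4.3167 w 0.0231
  shift [-0.021  -0.3521 -0.0343] rz -75.26
```

```bash
python3 -m creep '[[[0,-0.01,-0.015,0,0,-2,255],[-0.002,-0.035,-0.034,0,0,-7,255],[-0.004,-0.065,-0.04,0,0,-14,255],[-0.006,-0.1,-0.04,0,0,-21,255],[-0.008,-0.135,-0.04,0,0,-28,255],[-0.01,-0.17,-0.04,0,0,-35,255],[-0.012,-0.205,-0.04,0,0,-42,255],[-0.014,-0.24,-0.04,0,0,-49,255],[-0.016,-0.275,-0.04,0,0,-56,255],[-0.018,-0.305,-0.04,0,0,-62,255]]]'; python3 -c "
from h import *
go(.5744,-.0613,.135,-99.25)"
```

```text
time_s: 5.15
eef_pos: [0.5673, -0.0159, 0.1648]
tcp_rot: [-0.001, -0.558, 0.83, 0.001]
force: [1.0, 0.2, -3.0]
grip_width: 0.0236
grip_force: 40.1
pos [ 0.5673 -0.0159  0.1648] yaw -112.18 tilt [-0.0021  0.     -1.    ] j [ 0.25  0.33 -0.02 -0.   -1.22 -0.63] F [ 1.04  0.24 -3.  ] t 5.15 w 0.0236
  shift [ 0.0393 -0.0238  0.0298] rz -12.93
```

```bash
python3 -m creep '[[[0.012,-0.008,0.005,0,0,-4,255],[0.026,-0.016,0.01,0,0,-9,255],[0.036,-0.021,0.02,0,0,-12,255],[0.038,-0.023,0.03,0,0,-13,255],[0.038,-0.023,0.03,0,0,-13,255],[0.038,-0.023,0.03,0,0,-13,255],[0.038,-0.023,0.03,0,0,-13,255],[0.038,-0.023,0.03,0,0,-13,255],[0.038,-0.023,0.03,0,0,-13,255],[0.038,-0.023,0.03,0,0,-13,255]]]'; python3 -c "
from h import *
snap('wrist','w2.png')
go(.5744,-.0613,.11,-99.25)"
```

```text
time_s: 5.98
eef_pos: [0.5751, -0.0573, 0.1358]
tcp_rot: [0.0, -0.646, 0.763, -0.0]
force: [-0.4, -0.5, -3.0]
grip_width: 0.0236
grip_force: 40.0
pos [ 0.575  -0.0574  0.1357] yaw -99.47 tilt [ 7.e-04  1.e-04 -1.e+00] j [ 0.17  0.37 -0.04  0.   -1.16 -0.34] F [-0.64 -0.14 -3.47] t 6.0333 w 0.0237
  shift [ 0.0039 -0.      0.0257] rz -0.22
```

View pics/w2.png

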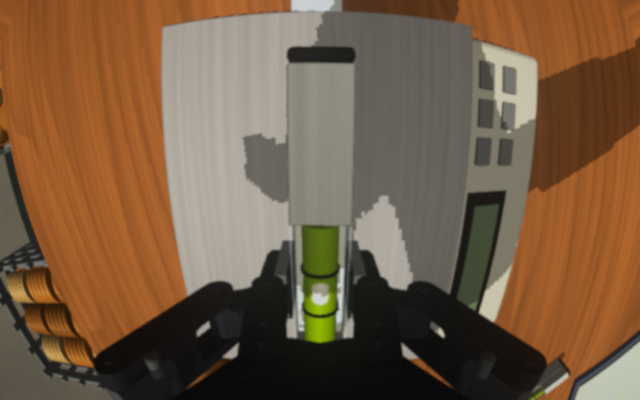

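The wrist view shows the level centred over the pan and aligned with it. Its end cap is at (321,50), the rings are at rows 270 and 313, and the bubble is at (320,293). I check the middle offset, then lower.

```bash
python3 -c "
from h import *
s=dict(np.load('/tmp/wrist.npz'))
for p,z in [((320,270),.14),((320,313),.14),((321,47.5),.1447),((163,28),.07),((472,28),.07)]: print(p,onz(s,p,z,True))
"; python3 -m creep '[[[0.004,0,0.01,0,0,0,255],[0.004,0,0.016,0,0,0,255],[0.004,0,0.02,0,0,0,255],[0.004,0,0.022,0,0,0,255],[0.004,0,0.024,0,0,0,255],[0.004,0,0.0255,0,0,0,255],[0.004,0,0.027,0,0,0,255],[0.004,0,0.027,0,0,0,255],[0.004,0,0.027,0,0,0,255],[0.004,0,0.027,0,0,0,255]]]'; python3 -c "
from h import *
go(.5744,-.0613,.105,-99.25)"
```

```text
(320, 270) [ 0.57320572 -0.0656425   0.14      ]
(320, 313) [ 0.57698919 -0.04286255  0.14      ]
(321, 47.5) [ 0.55858422 -0.15141977  0.1447    ]
(163, 28) [ 0.65128314 -0.203601    0.07      ]
(472, 28) [ 0.45835822 -0.17080896  0.07      ]
time_s: 6.87
eef_pos: [0.5744, -0.0618, 0.1085]
tcp_rot: [0.0, -0.646, 0.763, -0.0]
force: [-0.2, 0.4, -3.1]
grip_width: 0.0238
grip_force: 40.2
pos [ 0.5744 -0.0618  0.1085] yaw -99.49 tilt [ 5.e-04  0.e+00 -1.e+00] j [ 0.16  0.39 -0.08  0.   -1.1  -0.33] F [-0.17  0.43 -3.13] t 6.8667 w 0.0238
  shift [-0.0004  0.      0.0035] rz -0.24
```

```bash
python3 -m creep '[[[0.0015,0,0.001,0,0,0,255],[0.0015,0,0.0015,0,0,0,255],[0.0015,0,0.002,0,0,0,255],[0.0015,0,0.002,0,0,0,255],[0.0015,0,0.002,0,0,0,255],[0.0015,0,0.002,0,0,0,255],[0.0015,0,0.002,0,0,0,255],[0.0015,0,0.002,0,0,0,255],[0.0015,0,0.002,0,0,0,255],[0.0015,0,0.002,0,0,0,255]]]'
```

```text
time_s: 7.7
eef_pos: [0.574, -0.0632, 0.1063]
tcp_rot: [0.0, -0.646, 0.763, -0.0]
force: [-0.1, -0.8, -3.7]
grip_width: 0.0236
grip_force: 40.2
```

```bash
python3 -m creep '[[[0,0,0.0005,0,0,0,255],[0,0,0.001,0,0,0,255],[0,0,0.0015,0,0,0,255],[0,0,0.0015,0,0,0,255],[0,0,0.0015,0,0,0,255],[0,0,0.0015,0,0,0,255],[0,0,0.0015,0,0,0,255],[0,0,0.0015,0,0,0,255],[0,0,0.0015,0,0,0,255],[0,0,0.0015,0,0,0,255]]]'
```

```text
time_s: 8.53
eef_pos: [0.5742, -0.0635, 0.1051]
tcp_rot: [0.0, -0.646, 0.763, -0.0]
force: [-1.0, -2.0, 2.9]
grip_width: 0.0234
grip_force: 40.9
```

```bash
python3 -m creep '[[[0,0,0,0,0,0,190],[0,0,0,0,0,0,170],[0,0,0,0,0,0,120],[0,0,0,0,0,0,100],[0,0,0,0,0,0,100],[0,0,-0.01,0,0,0,100],[0,0,-0.03,0,0,0,100],[0,0,-0.06,0,0,0,100],[0,0,-0.09,0,0,0,100],[0,0,-0.1,0,0,0,100]]]';  python3 -m creep '[[[0,0,0,0,0,0,100],[0,0,0,0,0,0,100],[0,0,0,0,0,0,100],[0,0,0,0,0,0,100],[0,0,0,0,0,0,100],[0,0,0,0,0,0,100],[0,0,0,0,0,0,100],[0,0,0,0,0,0,100],[0,0,0,0,0,0,100],[0,0,0,0,0,0,100]]]';python3 -c "
from h import *
snap('wrist','w3.png');snap('top','t3.png')
go(.5482,-.2242,.2,-99.25)"
```

```text
time_s: 9.37
eef_pos: [0.576, -0.0636, 0.2107]
tcp_rot: [0.003, -0.646, 0.763, -0.003]
force: [-0.2, -1.1, 0.4]
grip_width: 0.0517
grip_force: 0.0
time_s: 10.2
eef_pos: [0.574, -0.0632, 0.2047]
tcp_rot: [-0.0, -0.646, 0.763, 0.0]
force: [-0.9, -1.1, 0.3]
grip_width: 0.0519
grip_force: 0.0
pos [ 0.574  -0.0633  0.2048] yaw -99.50 tilt [ 0. -0. -1.] j [ 0.16  0.33  0.08  0.   -1.32 -0.33] F [-0.4   0.6  -0.67] t 10.3 w 0.0519
  shift [ 0.163  -0.0011  0.0048] rz -0.25
```

View pics/w3.png

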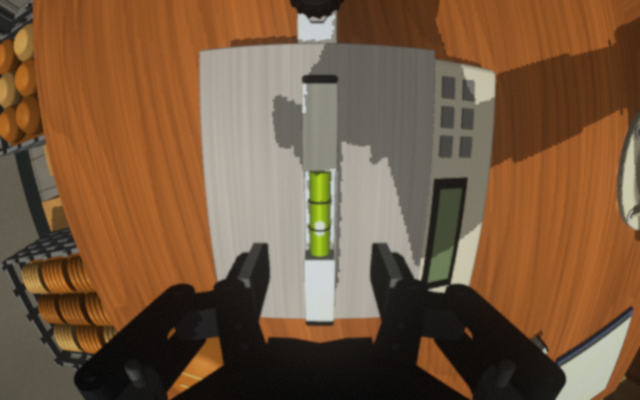

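The level sits on the pan. The rings are at rows 203 and 231 and the bubble is at about row 229, towards the fixed-feet (+y) side. The knob side is therefore low, so the knob turns clockwise. I now measure this.

```bash
cat >> h.py <<'E'
def bub(s,lo,hi,c0,c1,z=.110):
    im=s['color'][lo:hi,c0:c1].astype(float);b=im[...,0].mean(1);v=im.max(2).mean(1)
    return b,v
E
python3 -c "
from h import *
s=dict(np.load('/tmp/wrist.npz'))
b,v=bub(s,168,262,316,323)
print([(168+i,int(x),int(y)) for i,(x,y) in enumerate(zip(b,v))][25:75])
for p,z in [((320,75.5),.115),((319.5,324.5),.115),((201,51),.07),((434,51),.07),((212,316),.07),((321,1),.115)]: print(p,onz(s,p,z,True))
"
```

```text
[(193, 32, 193), (194, 32, 193), (195, 32, 193), (196, 33, 193), (197, 32, 192), (198, 32, 192), (199, 32, 189), (200, 33, 178), (201, 34, 149), (202, 39, 110), (203, 40, 99), (204, 38, 138), (205, 35, 172), (206, 33, 188), (207, 32, 192), (208, 32, 192), (209, 32, 192), (210, 33, 193), (211, 32, 192), (212, 32, 193), (213, 32, 192), (214, 31, 191), (215, 32, 191), (216, 32, 191), (217, 32, 192), (218, 33, 192), (219, 39, 192), (220, 69, 194), (221, 121, 200), (222, 166, 207), (223, 192, 210), (224, 201, 212), (225, 204, 212), (226, 205, 213), (227, 203, 210), (228, 193, 200), (229, 161, 168), (230, 119, 125), (231, 129, 137), (232, 172, 182), (233, 185, 202), (234, 168, 202), (235, 129, 198), (236, 77, 193), (237, 42, 191), (238, 34, 190), (239, 32, 189), (240, 33, 189), (241, 32, 189), (242, 33, 190)]
(320, 75.5) [ 0.55766114 -0.15732096  0.115     ]
(319.5, 324.5) [0.59043792 0.03663486 0.115     ]
(201, 51) [ 0.65067802 -0.2043831   0.07      ]
(434, 51) [ 0.45879307 -0.17184329  0.07      ]
(212, 316) [0.70962053 0.05019663 0.07      ]
(321, 1) [ 0.54831892 -0.20916494  0.115     ]
```

```bash
python3 -m creep '[[[0.02,0,0,0,0,-6,70],[0.05,0,0,0,0,-12,70],[0.08,0,0,0,0,-18,70],[0.11,0,0,0,0,-25,70],[0.14,0,0,0,0,-32,70],[0.155,0,0,0,0,-39,70],[0.162,-0.001,0,0,0,-46,70],[0.162,-0.001,0,0,0,-53,70],[0.162,-0.001,0,0,0,-60,70],[0.162,-0.001,0,0,0,-60,70]]]'; python3 -m creep '[[[0,0,0,0,0,0,70],[0,0,0,0,0,0,70],[0,0,0.01,0,0,0,70],[0,0,0.02,0,0,0,70],[0,0,0.03,0,0,0,70],[0,0,0.04,0,0,0,70],[0,0,0.04,0,0,0,70],[0,0,0.04,0,0,0,70],[0,0,0.04,0,0,0,70],[0,0,0.04,0,0,0,70]]]'; python3 -c "
from h import *
snap('wrist','w4.png');snap('top','t4.png')
go(.5483,-.2235,.116,-40)"
```

```text
time_s: 11.13
eef_pos: [0.5481, -0.2235, 0.2048]
tcp_rot: [-0.0, 0.942, -0.336, -0.0]
force: [0.6, -0.4, 0.3]
grip_width: 0.0622
grip_force: 0.0
time_s: 11.97
eef_pos: [0.5486, -0.2233, 0.1654]
tcp_rot: [0.0, 0.941, -0.338, 0.001]
force: [-0.1, -0.6, -0.0]
grip_width: 0.0619
grip_force: 0.0
pos [ 0.5485 -0.2233  0.1654] yaw -39.50 tilt [ 1.2e-03 -3.0e-04 -1.0e+00] j [-0.12  0.38  0.05  0.   -1.24  1.  ] F [-0.5   0.21 -0.4 ] t 12.0667 w 0.0621
  shift [-0.0001  0.0004  0.0494] rz 0.50
```

View pics/w4.png

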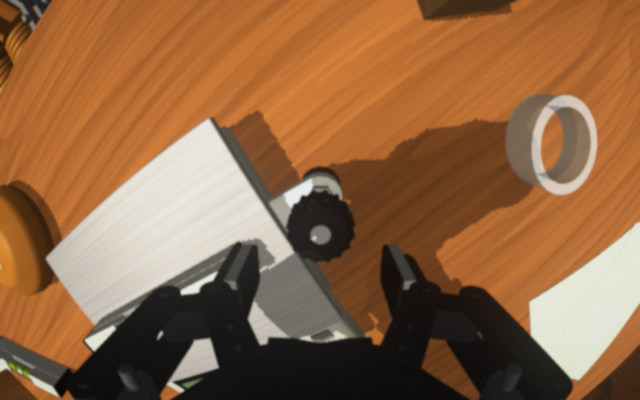

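The wrist view shows the knob between the open fingers, its top centre at about (321,232).

```bash
python3 -c "
from h import *
s=dict(np.load('/tmp/wrist.npz'))
for p in [(320.5,228),(320.5,235)]: print(onz(s,p,.115,True))"
python3 -m creep '[[[0,0,0.01,0,0,0,70],[0,0,0.02,0,0,0,70],[0,0,0.03,0,0,0,70],[0,0,0.04,0,0,0,70],[0,0,0.046,0,0,0,70],[0,0,0.05,0,0,0,70],[0,0,0.05,0,0,0,70],[0,0,0.05,0,0,0,100],[0,0,0.05,0,0,0,150],[0,0,0.05,0,0,0,255]]]' 40;python3 -m creep '[[[0,0,0,0,0,0,255],[0,0,0,0,0,0,255],[0,0,0,0,0,0,255],[0,0,0,0,0,0,255],[0,0,0,0,0,0,255],[0,0,0,0,0,0,255],[0,0,0,0,0,0,255],[0,0,0,0,0,0,255],[0,0,0,0,0,0,255],[0,0,0,0,0,0,255]]]'; python3 -c "
from h import *
go(.5483,-.2235,.116,-40);print(get_obs()['wrist_torque'],get_obs()['grip_force'])"
```

```text
[ 0.55217649 -0.22695295  0.115     ]
[ 0.54871509 -0.22410656  0.115     ]
time_s: 12.9
eef_pos: [0.5484, -0.2236, 0.1156]
tcp_rot: [0.0, 0.941, -0.338, 0.0]
force: [-1.6, -2.0, 1.9]
grip_width: 0.0379
grip_force: 40.6
time_s: 13.73
eef_pos: [0.5484, -0.2236, 0.1156]
tcp_rot: [0.0, 0.941, -0.338, 0.001]
force: [-1.2, -0.7, 5.9]
grip_width: 0.0379
grip_force: 40.9
pos [ 0.5484 -0.2236  0.1156] yaw -39.48 tilt [ 8.e-04 -8.e-04 -1.e+00] j [-0.12  0.41 -0.03  0.   -1.13  1.  ] F [-1.19 -0.66  5.91] t 13.7333 w 0.0379
  shift [-0.0001  0.     -0.0004] rz 0.52
[-0.4727345   0.76820621  0.00500787] 40.91843481059186
```

```bash
python3 -m creep '[[[0,0,0,0,0,3,255],[0,0,0,0,0,9,255],[0,0,0,0,0,15,255],[0,0,0,0,0,21,255],[0,0,0,0,0,27,255],[0,0,0,0,0,33,255],[0,0,0,0,0,39,255],[0,0,0,0,0,45,255],[0,0,0,0,0,50,255],[0,0,0,0,0,50,255]]]' 50; python3 -c "
from h import *
go(.5483,-.2235,.116,-40);print(get_obs()['wrist_torque'],get_obs()['grip_force']);snap('top')"
```

```text
time_s: 14.57
eef_pos: [0.5495, -0.223, 0.1156]
tcp_rot: [-0.001, 0.709, -0.705, 0.001]
force: [2.5, 1.4, 5.6]
grip_width: 0.0377
grip_force: 49.6
pos [ 0.5495 -0.223   0.1156] yaw -89.65 tilt [ 3.1e-03 -2.0e-04 -1.0e+00] j [-0.12  0.41 -0.03 -0.   -1.12  0.13] F [2.53 1.37 5.58] t 14.5667 w 0.0377
  shift [ 0.0005  0.0012 -0.0004] rz -49.65
[ 0.29580445 -0.36898819 -0.09604631] 49.62629928602837
```

```bash
python3 -m creep '[[[0,0,0,0,0,5,255],[0,0,0,0,0,11,255],[0,0,0,0,0,17.5,255],[0,0,0,0,0,24,255],[0,0,0,0,0,30.5,255],[0,0,0,0,0,37,255],[0,0,0,0,0,43.5,255],[0,0,0,0,0,50,255],[0,0,0,0,0,56.5,255],[0,0,0,0,0,63,255]]]'; python3 -m creep '[[[0,0,0,0,0,6.5,255],[0,0,0,0,0,13,255],[0,0,0,0,0,19.5,255],[0,0,0,0,0,26,255],[0,0,0,0,0,32.5,255],[0,0,0,0,0,39,255],[0,0,0,0,0,45.5,255],[0,0,0,0,0,52,255],[0,0,0,0,0,58.5,255],[0,0,0,0,0,65,255]]]';python3 -m creep '[[[0,0,0,0,0,5,255],[0,0,0,0,0,7,255],[0,0,0,0,0,7,255],[0,0,0,0,0,7,255],[0,0,0,0,0,7,255],[0,0,0,0,0,7,255],[0,0,0,0,0,7,255],[0,0,0,0,0,7,255],[0,0,0,0,0,7,255],[0,0,0,0,0,7,255]]]'; python3 -c "
from h import *
go(.5483,-.2235,.116,-40);print(get_obs()['wrist_torque'],get_obs()['grip_force'])
a=snap('top')['color'];b=snap('side')['color']
A=cv2.resize(a[160:260,290:390],None,fx=5,fy=5,interpolation=cv2.INTER_CUBIC)[:,:400];B=cv2.resize(b[190:270,270:350],None,fx=5,fy=5,interpolation=cv2.INTER_CUBIC)
A=A[:400];cv2.imwrite('pics/c5.png',np.hstack([A,B]))"
```

```text
time_s: 15.45
eef_pos: [0.5509, -0.2237, 0.1157]
tcp_rot: [0.003, -0.237, 0.972, -0.001]
force: [5.6, -3.3, 0.8]
grip_width: 0.0383
grip_force: 49.9
time_s: 16.28
eef_pos: [0.5508, -0.2254, 0.1157]
tcp_rot: [0.003, 0.322, 0.947, -0.001]
force: [6.4, -9.2, -2.3]
grip_width: 0.0374
grip_force: 50.2
time_s: 17.12
eef_pos: [0.5506, -0.2255, 0.1157]
tcp_rot: [0.003, 0.377, 0.926, -0.001]
force: [6.5, -10.1, -1.5]
grip_width: 0.0381
grip_force: 50.2
pos [ 0.5506 -0.2255  0.1157] yaw 135.70 tilt [ 0.0054 -0.0042 -1.    ] j [-0.12  0.42 -0.03  0.   -1.12 -2.22] F [  6.52 -10.05  -1.55] t 17.1167 w 0.0381
  shift [ 0.0031 -0.0002 -0.0003] rz 175.70
[-3.23907578 -2.13569253 -0.12604857] 50.2470923087094
```

View pics/c5.png

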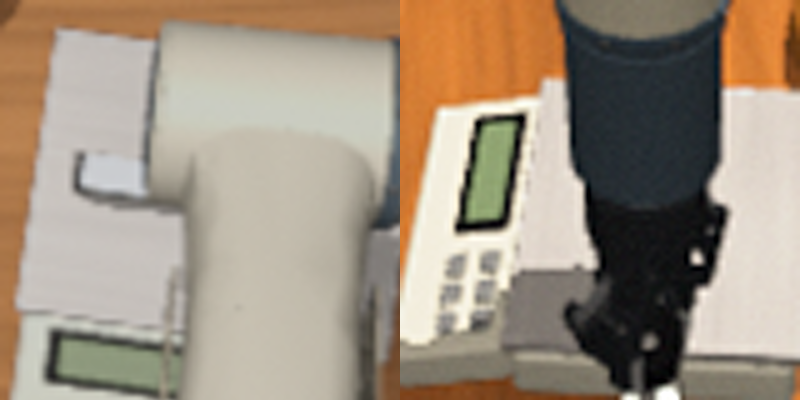

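```bash
python3 -m creep '[[[0,0,0,0,0,0,150],[0,0,0,0,0,0,100],[0,0,0,0,0,0,70],[0,0,0,0,0,0,70],[0,0,0,0,0,0,70],[0,0,-0.01,0,0,0,70],[0,0,-0.03,0,0,0,70],[0,0,-0.055,0,0,0,70],[0,0,-0.08,0,0,-4,70],[0.003,0.004,-0.089,0,0,-10,70]]]'; python3 -m creep '[[[0.012,0.017,0,0,0,-7,70],[0.024,0.034,0,0,0,-14,70],[0.036,0.051,0,0,0,-21,70],[0.048,0.068,0,0,0,-28,70],[0.06,0.085,0,0,0,-35,70],[0.068,0.096,0,0,0,-42,70],[0.074,0.106,0,0,0,-49,70],[0.076,0.11,0,0,0,-56,70],[0.078,0.11,0,0,0,-63,70],[0.078,0.11,0,0,0,-70,70]]]'; python3 -c "
from h import *
go(.574,-.0633,.205,-99.5)"
```

```text
time_s: 18.05
eef_pos: [0.5501, -0.2193, 0.2088]
tcp_rot: [0.003, 0.295, 0.956, -0.0]
force: [-0.0, 0.4, 1.4]
grip_width: 0.062
grip_force: 0.0
time_s: 18.88
eef_pos: [0.5468, -0.0826, 0.2047]
tcp_rot: [0.0, -0.309, 0.951, 0.0]
force: [-1.2, -0.6, 1.0]
grip_width: 0.0624
grip_force: 0.0
pos [ 0.5468 -0.0826  0.2047] yaw -144.05 tilt [ 6.e-04  2.e-04 -1.e+00] j [ 0.13  0.28  0.01 -0.   -1.3  -1.08] F [-1.16 -0.61  0.97] t 18.8833 w 0.0624
  shift [-0.0334 -0.0003 -0.0003] rz -44.55
```

```bash
python3 -m creep '[[[-0.01,0,0,0,0,-7,70],[-0.02,0,0,0,0,-14,70],[-0.033,0,0,0,0,-21,70],[-0.033,0,0,0,0,-28,70],[-0.033,0,0,0,0,-35,70],[-0.033,0,0,0,0,-42,70],[-0.033,0,0,0,0,-44.5,70],[-0.033,0,0,0,0,-44.5,70],[-0.033,0,0,0,0,-44.5,70],[-0.033,0,0,0,0,-44.5,70]]]'; python3 -c "
from h import *
s=snap('wrist','w6.png')
go(.574,-.0633,.205,-99.5)
b,v=bub(s,168,262,316,323)
print([(168+i,int(x),int(y)) for i,(x,y) in enumerate(zip(b,v))][15:75])
"
```

```text
time_s: 19.72
eef_pos: [0.5737, -0.0641, 0.2042]
tcp_rot: [0.0, -0.642, 0.766, -0.0]
force: [-0.1, -0.4, -0.1]
grip_width: 0.0617
grip_force: 0.0
pos [ 0.5737 -0.0642  0.2041] yaw -100.06 tilt [ 2.e-04  1.e-04 -1.e+00] j [ 0.16  0.33  0.08 -0.   -1.32 -0.33] F [0.22 0.33 1.06] t 19.7667 w 0.0623
  shift [-0.0009 -0.0001 -0.0009] rz -0.56
[(183, 32, 192), (184, 32, 192), (185, 31, 191), (186, 31, 191), (187, 32, 191), (188, 33, 192), (189, 32, 191), (190, 32, 192), (191, 32, 192), (192, 32, 192), (193, 31, 191), (194, 31, 191), (195, 32, 192), (196, 33, 192), (197, 33, 191), (198, 32, 192), (199, 31, 191), (200, 32, 192), (201, 32, 191), (202, 33, 190), (203, 32, 182), (204, 35, 160), (205, 37, 122), (206, 40, 102), (207, 38, 135), (208, 35, 174), (209, 32, 189), (210, 36, 191), (211, 59, 192), (212, 106, 197), (213, 156, 203), (214, 187, 208), (215, 199, 210), (216, 203, 212), (217, 204, 211), (218, 203, 211), (219, 203, 211), (220, 203, 211), (221, 203, 211), (222, 203, 211), (223, 202, 211), (224, 200, 210), (225, 192, 209), (226, 167, 204), (227, 118, 196), (228, 67, 192), (229, 38, 189), (230, 33, 186), (231, 34, 168), (232, 37, 123), (233, 39, 97), (234, 39, 131), (235, 35, 167), (236, 33, 184), (237, 33, 188), (238, 33, 188), (239, 33, 188), (240, 32, 188), (241, 31, 187), (242, 32, 187)]
```

View pics/w6.png

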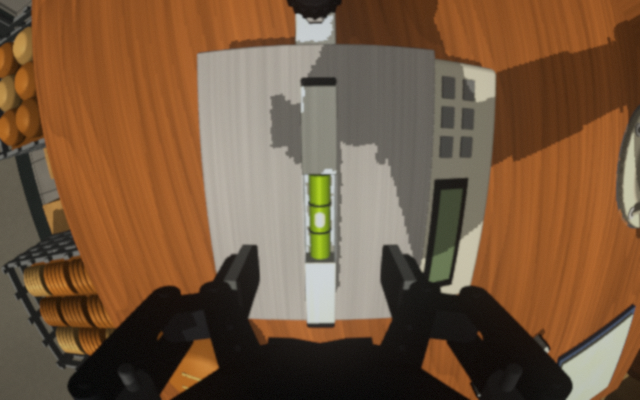

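The bubble is central: rings at rows 205.9 and 232.9 (middle 219.4), bubble middle at 219.6. Next is the press, with closed fingers on the vial's middle.

```bash
python3 -c "
from h import *
s=dict(np.load('/tmp/wrist.npz'))
for z in (.105,.115): print(onz(s,(319.7,219.4),z,True))
a,b=onz(s,(319.5,78),.115,True),onz(s,(319.5,326.5),.115,True);c=(a+b)/2;print(c,np.linalg.norm(a-b),np.degrees(np.arctan2((b-a)[1],(b-a)[0])))
go(c[0],c[1],.146,-99.5)"
```

```text
[ 0.5748222  -0.05620147  0.105     ]
[ 0.57415492 -0.05995301  0.115     ]
[ 0.57437994 -0.05952606  0.115     ] 0.1968170247399325 79.92603956363689
pos [ 0.5737 -0.0642  0.2041] yaw -100.06 tilt [ 2.e-04  1.e-04 -1.e+00] j [ 0.16  0.33  0.08 -0.   -1.32 -0.33] F [0.22 0.33 1.06] t 19.7667 w 0.0623
  shift [-0.0047  0.0002  0.0581] rz -0.56
```

```bash
python3 -m creep '[[[-0.0045,0,0,0,0,0,255],[-0.0045,0,0,0,0,0,255],[-0.0045,0,0,0,0,0,255],[-0.0045,0,0.005,0,0,0,255],[-0.0045,0,0.015,0,0,0,255],[-0.0045,0,0.03,0,0,0,255],[-0.0045,0,0.042,0,0,0,255],[-0.0045,0,0.052,0,0,0,255],[-0.0045,0,0.056,0,0,0,255],[-0.0045,0,0.056,0,0,0,255]]]' 40; python3 -m creep '[[[0,0,0,0,0,0,255],[0,0,0,0,0,0,255],[0,0,0,0,0,0,255],[0,0,0.001,0,0,0,255],[0,0,0.002,0,0,0,255],[0,0,0.003,0,0,0,255],[0,0,0.0035,0,0,0,255],[0,0,0.0035,0,0,0,255],[0,0,0.0035,0,0,0,255],[0,0,0.0035,0,0,0,255]]]'; python3 -c "
from h import *
go(.5744,-.0595,.140,-99.5)"
```

```text
time_s: 20.6
eef_pos: [0.5738, -0.0599, 0.1462]
tcp_rot: [-0.001, -0.643, 0.766, 0.001]
force: [0.9, -0.2, 0.9]
grip_width: 0.0001
grip_force: 0.0
time_s: 21.43
eef_pos: [0.5746, -0.0598, 0.1443]
tcp_rot: [0.0, -0.643, 0.766, -0.0]
force: [-0.5, 0.4, -0.2]
grip_width: 0.0003
grip_force: 0.0
pos [ 0.5746 -0.0598  0.1443] yaw -100.00 tilt [ 0. -0. -1.] j [ 0.17  0.37 -0.03  0.   -1.18 -0.34] F [-0.48  0.37 -0.18] t 21.4333 w 0.0003
  shift [-0.0003  0.0002  0.0043] rz -0.50
```

```bash
python3 -m creep '[[[0,0,0.0005,0,0,0,255],[0,0,0.001,0,0,0,255],[0,0,0.0015,0,0,0,255],[0,0,0.002,0,0,0,255],[0,0,0.0025,0,0,0,255],[0,0,0.003,0,0,0,255],[0,0,0.0035,0,0,0,255],[0,0,0.0035,0,0,0,255],[0,0,0.0035,0,0,0,255],[0,0,0.0035,0,0,0,255]]]'
```

```text
time_s: 22.27
eef_pos: [0.5745, -0.0598, 0.1408]
tcp_rot: [-0.0, -0.643, 0.766, 0.0]
force: [0.2, 0.5, 0.2]
grip_width: 0.0004
grip_force: 0.0
```

```bash
python3 -m creep '[[[0,0,0.0002,0,0,0,255],[0,0,0.0004,0,0,0,255],[0,0,0.0006,0,0,0,255],[0,0,0.0008,0,0,0,255],[0,0,0.001,0,0,0,255],[0,0,0.001,0,0,0,255],[0,0,0.001,0,0,0,255],[0,0,0.001,0,0,0,255],[0,0,0.001,0,0,0,255],[0,0,0.001,0,0,0,255]]]'
```

```text
time_s: 23.1
eef_pos: [0.5746, -0.0598, 0.1401]
tcp_rot: [0.0, -0.643, 0.766, -0.0]
force: [-3.0, 0.5, 4.5]
grip_width: -0.0001
grip_force: 2.5
```

```bash
python3 -m creep '[[[0,0,0.0001,0,0,0,255],[0,0,0.0002,0,0,0,255],[0,0,0.0003,0,0,0,255],[0,0,0.0003,0,0,0,255],[0,0,0.0003,0,0,0,255],[0,0,0.0003,0,0,0,255],[0,0,0.0003,0,0,0,255],[0,0,0.0003,0,0,0,255],[0,0,0.0003,0,0,0,255],[0,0,0.0003,0,0,0,255]]]'; python3 -c "
from h import *
for i in range(4): s=snap('wrist'); print(np.round(get_obs()['force'],2))
b,v=bub(s,200,399,316,323)
cv2.imwrite('pics/w7.png',cv2.resize(s['color'][180:360,230:410],None,fx=3,fy=3,interpolation=cv2.INTER_CUBIC))"
```

```text
time_s: 23.93
eef_pos: [0.5747, -0.0598, 0.1401]
tcp_rot: [0.0, -0.643, 0.766, -0.0]
force: [-2.7, 1.6, 6.9]
grip_width: -0.0
grip_force: 3.3
[-1.82  1.73  6.5 ]
[-2.64  1.06  5.79]
[-2.76  0.57  6.93]
[-3.71  0.91  6.51]
```

View pics/w7.png

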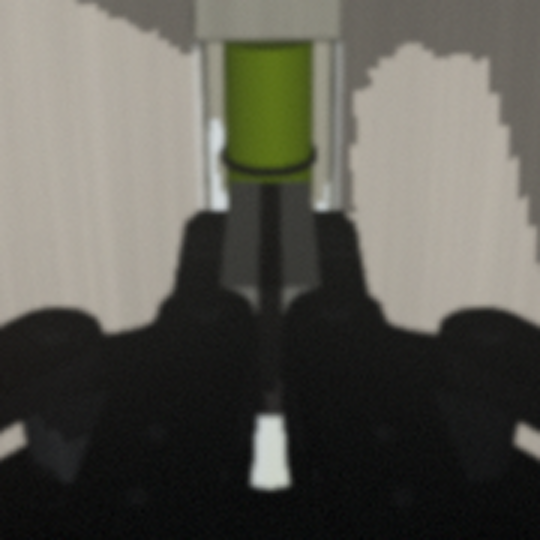

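```bash
python3 -m creep '[[[0,0,0.0001,0,0,0,255],[0,0,0.0002,0,0,0,255],[0,0,0.0003,0,0,0,255],[0,0,0.0004,0,0,0,255],[0,0,0.0005,0,0,0,255],[0,0,0.0005,0,0,0,255],[0,0,0.0005,0,0,0,255],[0,0,0.0005,0,0,0,255],[0,0,0.0005,0,0,0,255],[0,0,0.0005,0,0,0,255]]]'; python3 -c "
from h import *
F=[]
for i in range(6): s=snap('side'); F.append(get_obs()['force'])
print(np.mean(F,0),np.round(F,1)[:,2])
for n in ['side','top']:
    s=snap(n);h=cv2.cvtColor(s['color'],cv2.COLOR_BGR2HSV)
    for d in range(-34,35,4):
        p=np.array([.5744+.16*d/1e3,-.0595+.987*d/1e3,.110]);uv=cv2.projectPoints(p,s['rvec'],s['tvec'],s['intrinsics'],None)[0].ravel()
        print(n,d,np.round(uv),h[int(round(uv[1])),int(round(uv[0]))],end=' | ')
    print()"
```

```text
time_s: 24.97
eef_pos: [0.5748, -0.0598, 0.1401]
tcp_rot: [0.0, -0.643, 0.766, -0.001]
force: [-3.8, 1.1, 8.9]
grip_width: -0.0001
grip_force: 4.5
[-3.41967941  1.7119692   9.09236966] [8.9 9.8 8.9 8.6 9.  9.3]
side -34 [321. 229.] [ 34  85 147] | side -30 [321. 228.] [ 35 217 135] | side -26 [321. 228.] [ 35 217 135] | side -22 [321. 227.] [ 36 255 130] | side -18 [321. 226.] [ 37 255 130] | side -14 [321. 225.] [ 36 255 104] | side -10 [321. 224.] [ 37 255  90] | side -6 [321. 223.] [ 37 103  74] | side -2 [322. 223.] [ 36 105  68] | side 2 [322. 222.] [15 10 53] | side 6 [322. 221.] [12 24 54] | side 10 [322. 220.] [15 17 59] | side 14 [322. 219.] [10 14 56] | side 18 [322. 219.] [10 14 56] | side 22 [322. 218.] [15 18 58] | side 26 [322. 217.] [10 14 56] | side 30 [322. 216.] [40 11 69] | side 34 [322. 215.] [12 27 48] | 
top -34 [344. 199.] [18 38 88] | top -30 [343. 198.] [21 39 86] | top -26 [341. 198.] [21 38 87] | top -22 [340. 198.] [23 35 87] | top -18 [339. 198.] [20 34 90] | top -14 [338. 198.] [24 37 97] | top -10 [337. 198.] [ 22  34 111] | top -6 [336. 197.] [ 21  33 107] | top -2 [334. 197.] [ 21  35 140] | top 2 [333. 197.] [ 22  33 147] | top 6 [332. 197.] [ 21  33 148] | top 10 [331. 197.] [ 22  31 148] | top 14 [330. 197.] [ 21  33 149] | top 18 [329. 197.] [ 21  32 152] | top 22 [327. 196.] [ 20  33 164] | top 26 [326. 196.] [ 20  32 165] | top 30 [325. 196.] [ 21  32 166] | top 34 [324. 196.] [ 21  32 168] |
```

```bash
python3 -m creep '[[[0,0.0001,0.0001,0,0,0,255],[0,0.0002,0.0001,0,0,0,255],[0,0.0003,0.0001,0,0,0,255],[0,0.0003,0.0001,0,0,0,255],[0,0.0003,0.0001,0,0,0,255],[0,0.0003,0.0001,0,0,0,255],[0,0.0003,0.0001,0,0,0,255],[0,0.0003,0.0001,0,0,0,255],[0,0.0003,0.0001,0,0,0,255],[0,0.0003,0.0001,0,0,0,255]]]'; python3 -m creep '[[[0,0,0,0,0,0,255],[0,0,0,0,0,0,255],[0,0,0,0,0,0,255],[0,0,0,0,0,0,255],[0,0,0,0,0,0,255],[0,0,0,0,0,0,255],[0,0,0,0,0,0,255],[0,0,0,0,0,0,255],[0,0,0,0,0,0,255],[0,0,0,0,0,0,255]]]';python3 -c "
from h import *
F=[]
for i in range(6): s=snap('wrist'); F.append(get_obs()['force'])
print(np.mean(F,0),np.round(F,1)[:,2])
h=cv2.cvtColor(s['color'],cv2.COLOR_BGR2HSV);print([(y,*h[y,319]) for y in range(190,246,3)])"
```

```text
time_s: 26.2
eef_pos: [0.5746, -0.0598, 0.1401]
tcp_rot: [0.001, -0.643, 0.766, -0.001]
force: [-3.1, 1.2, 8.1]
grip_width: 0.0
grip_force: 4.5
time_s: 27.03
eef_pos: [0.5746, -0.0598, 0.1401]
tcp_rot: [0.001, -0.643, 0.766, -0.001]
force: [-2.4, 1.0, 8.1]
grip_width: 0.0001
grip_force: 4.5
[-2.9025876   0.96036113  8.53322586] [8.2 8.3 8.5 8.7 8.3 9.3]
[(190, np.uint8(26), np.uint8(26), np.uint8(138)), (193, np.uint8(33), np.uint8(53), np.uint8(96)), (196, np.uint8(37), np.uint8(175), np.uint8(83)), (199, np.uint8(37), np.uint8(199), np.uint8(113)), (202, np.uint8(38), np.uint8(194), np.uint8(113)), (205, np.uint8(37), np.uint8(199), np.uint8(113)), (208, np.uint8(37), np.uint8(196), np.uint8(112)), (211, np.uint8(37), np.uint8(196), np.uint8(112)), (214, np.uint8(38), np.uint8(196), np.uint8(112)), (217, np.uint8(38), np.uint8(198), np.uint8(111)), (220, np.uint8(38), np.uint8(192), np.uint8(113)), (223, np.uint8(37), np.uint8(196), np.uint8(112)), (226, np.uint8(37), np.uint8(198), np.uint8(111)), (229, np.uint8(37), np.uint8(198), np.uint8(111)), (232, np.uint8(38), np.uint8(202), np.uint8(110)), (235, np.uint8(37), np.uint8(175), np.uint8(86)), (238, np.uint8(37), np.uint8(123), np.uint8(54)), (241, np.uint8(36), np.uint8(99), np.uint8(49)), (244, np.uint8(15), np.uint8(18), np.uint8(29))]
```

```bash
python3 -m creep '[[[0,0,0.0001,0,0,0,255],[0,0,0.0002,0,0,0,255],[0,0,0.0003,0,0,0,255],[0,0,0.0003,0,0,0,255],[0,0,0.0003,0,0,0,255],[0,0,0.0003,0,0,0,255],[0,0,0.0003,0,0,0,255],[0,0,0.0003,0,0,0,255],[0,0,0.0003,0,0,0,255],[0,0,0.0003,0,0,0,255]]]'; python3 -m creep '[[[0,0,0,0,0,0,255],[0,0,0,0,0,0,255],[0,0,0,0,0,0,255],[0,0,0,0,0,0,255],[0,0,0,0,0,0,255],[0,0,0,0,0,0,255],[0,0,0,0,0,0,255],[0,0,0,0,0,0,255],[0,0,0,0,0,0,255],[0,0,0,0,0,0,255]]]';python3 -c "
from h import *
F=[]
for i in range(8): s=snap('side'); F.append(get_obs()['force'])
print(np.mean(F,0),np.round(F,1)[:,2])"
```

```text
time_s: 28.17
eef_pos: [0.5747, -0.0598, 0.1401]
tcp_rot: [0.001, -0.643, 0.766, -0.001]
force: [-3.9, 2.2, 9.7]
grip_width: -0.0001
grip_force: 5.2
time_s: 29.0
eef_pos: [0.5747, -0.0598, 0.1401]
tcp_rot: [0.001, -0.643, 0.766, -0.001]
force: [-3.2, 0.7, 10.9]
grip_width: -0.0001
grip_force: 5.2
[-3.47721375  1.56339569 10.27728384] [10.2 10.8  9.6 10.2  9.9 10.9 10.6 10. ]
```

The push is steady at about 10 N, so I hand the job in.

```bash
python3 -c "
from h import *
print(ticket.sign_off())"
```

```text
the job is handed in; nothing more can be done
None
```

The level lies on the middle of the pan, the foot is turned about 183° clockwise, and the level is held pressed at about 10 N; the bubble read 0.2 mm off centre just before pressing, but the fingers then hid it, so its position under the push rests on no bubble showing past the visible line; handed in at about 29 s.

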